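Slide the full resin canister into its bay

ROBOT

A 6-joint arm with a two-finger parallel gripper is mounted at the origin on the work surface. World frame = base frame: x ahead of the robot, y to its left, z up, the work surface at z = 0. Lengths are in m, angles in rad, forces in N, time in s.
With the tool pointing down it reaches from about 0.35 to 0.85 m from the base axis. Payload 8.1 kg.
Tool frame: the origin (TCP) lies at the very end of the fingers, on their centre line; the grasp point (between the pads) lies 19 mm behind it (r.tcp_to_grasp is the distance from the TCP to the grasp point, in m); z points along the fingers, y is the direction in which the jaws open and shut (so a half turn about z gives the same grasp; the last joint's range is limited). The gripper opens to 85 mm and grips with 20 to 120 N. Pads are 22 mm wide; open, the fingers measure 114 mm over their backs; the gripper's body (76 mm by 85 mm) begins 54 mm behind the grasp point. The pads swing forward as they close: fully open they stand 13 mm farther back than shut.
Start: joints at [-1.357, 0.13, 1.488, -0, 1.523, -0.085], TCP at [0.177, -0.573, 0.231] pointing down, gripper open.
Joint ranges: [-2.96, 2.96], [-0.89, 2.26], [0.02, 2.5], [-1.34, 4.48], [0, 2.73], [-2.66, 2.66]. Speed limits (rad/s): [2.39, 2.39, 2.79, 3.14, 3.14, 3.14].

INTERFACE

Orientations are given as a unit quaternion [w, x, y, z].
In Python, from bench import status, eyes, r gives the robot as it stands.
- The arm moves only by the tool jog_arm, never from a script. Its argument "increments" is a list of rows, each an object of numbers: "dx", "dy", "dz": the shift along the tool's x, y, z in mm; "ax", "ay", "az": the turn, a rotation vector about the tool's x, y, z in degrees. In form: [{"dx": .., "dy": .., "dz": .., "ax": .., "ay": .., "az": ..}, ...]. A call has 1 to 12 rows; each row is the pose to reach, as a shift and turn from the pose commanded when the call began, along the tool's axes at that moment; what a row does not reach only later rows make up. A row lasts 1/8 s, in which the tool goes at most 62.5 mm and 10.7 degrees, less where a joint would pass 70% of its speed; a pose out of reach is approached as far as the arm can. A call with a gripper value outside its range is refused whole. "gripper" is the closure, from -1 (fully open) to 1 (shut), set as the call begins (left out, the last holds). The fingers move at their own pace and stop on an object; the grip force is fixed at half the most. Time passes only in rows, so rows that repeat a pose let the fingers close. It gives the time, the measured TCP pose, the force and the opening at its end, in the units of the state.
- status.get_obs(): the state, without advancing time (a new reading comes with each control period).
- eyes.snapshot(name): name is "scene" or "top"; returns a dict with "frame" (480x640x3 uint8, red, green, blue), "depth" (480x640 float32, m along the optical axis (not along the pixel's ray), 0 where there is no reading), "fov_y" (degrees; the focal length in pixels is half the picture's height over the tangent of half this angle, whatever the lens; pixels are square), "cx", "cy" (the principal point, pixels), "origin" and "rotation" of the camera in the world. Camera axes: x right, y down, z forward; pixel columns grow to the right and rows downward; lengths in m; the calibration is good to about 2 mm. A picture is of the moment at which its call begins.
- r.close_job(): hands the job in, once; it reports no verdict.
The state is a dict: "time": time; "joint_positions": joint angles; "joint_vel": joint speeds; "tau": joint torques, N m; "position": TCP position; "ee_rot": TCP orientation; "wrist_force": force on the tool from outside, world axes, zero at the start; "ft_torque": the same for the moment, N m; "grip_width": finger opening in m.
Only numpy, scipy, OpenCV 4.12 (cv2) and the standard library are available. Lean on these libraries where they do the work, as an engineer would, in place of code of your own. Each camera call takes 0.05 s, during which the arm holds its last target.

TASK

With the fingertips, slide the small red pigment jar out of the lane, to the side away from the robot, and then push the heavy white resin canister low near its base along the table into the yellow bay until it stands squarely against the bay's end stop. Both stay upright on the table the whole time: nothing is lifted or tipped over, and the other things on the table are left alone.

Things in the scene. Friction and masses are not known exactly. Their poses are not given: they have to be found in the camera images.
- canister: Full white resin canister, blue cap and labels, about 2 kg, loose. Upright box 140 mm along x, 100 mm along y, 170 mm high; cap and handle on top reach 208 mm. Origin: centre of its underside. Its y axis points roughly towards the bay (within 0.5 rad). Friction on the table is 0.5 to 0.7: pushed below about 60 mm it slides, pushed much higher it tips.
- canister_back (a point): Where to push: middle of the canister's 140 mm wide -y face (the face turned away from the bay), 20 mm above the table. The face is upright and flat; a gripper pointing straight down may touch it too high with its body, so lean the tool back.
- bay: Yellow docking bay, fixed. Origin: the point on the table where the centre of the canister's underside is when home. y axis: the way the canister goes in; x axis: away from the robot. The end stop's face is at y = +50 mm, 70 mm high.
- bay_mouth (a point): Middle of the bay's mouth on the table, 79 mm before the bay's origin on its -y axis. Guide rails 28 mm high have inner faces at bay x = +-82 mm (12 mm to spare each side of the canister) from bay y = -35 mm to the stop, and flare out to x = +-104 mm at the mouth. The lane is the strip before the mouth along the bay's -y axis.
- jar: Small round red pigment jar with a red lid, 67 mm across, 56 mm high, about 0.22 kg, loose, standing in the lane between the canister and the bay. Origin: centre of its underside. It is out of the lane when its centre is more than 110 mm from the bay's centre line on the side away from the robot (bay x above 0.11).
- green_jar: Bystander: green pigment jar with a steel lid, 67 mm across, 56 mm high. Origin: centre of its underside.
- stick_cup: Bystander: white cup with stirring sticks, 84 mm across, 90 mm high, the sticks to 175 mm. Origin: centre of its underside.
- spray_can: Bystander: red spray can, 52 mm across, 170 mm high. Origin: centre of its underside.
- tape_roll: Bystander: roll of brown tape lying flat, 90 mm across, 25 mm high. Origin: centre of its underside.
- hardener: Bystander: clear bottle with a red cap, 60 mm across, 130 mm high. Origin: centre of its underside.
Not all that is in view belongs to the job. Leave any green or orange look-alike of the canister alone.

How it is judged:
By the outcome, as a careful person would: the job done as asked, in the order asked, and still so for the second after the job is handed in, with the robot touching nothing.
It also fails if it takes over 67 s, if anything falls off the work surface, if the arm or the gripper's body presses on something with over 40 N, if the wrist force passes 120 N, or if a joint passes its speed limit or range.

## Working session

There is one attempt and no reset: what is moved stays moved. The work goes in short steps, Python scripts to look and compute and a tool call to move; the robot and the scene stay as the last step left them, time stands still between calls to the robot, and variables do not carry over. Pictures are saved under pics/ and viewed, and the job is handed in when it is done.

Besides the shell and the picture viewer there is one more tool, called after "Request:" in YAML: its name, and indented under it one key for each argument. jog_arm: Moves the arm, as the interface text tells. Its arguments: {"type":"object","properties":{"increments":{"type":"array"},"gripper":{"type":"number"}},"required":["increments"]}

```bash
ls; mkdir -p pics
cat > h.py <<'E'
import numpy as np,cv2
from bench import status,eyes,r
def snap(n,f):
    s=eyes.snapshot(n); cv2.imwrite(f'pics/{f}.png',cv2.cvtColor(s['frame'],cv2.COLOR_RGB2BGR))
    np.savez(f'{f}.npz',**s); return s
def cloud(s):
    d=s['depth'];h,w=d.shape;f=h/2/np.tan(np.radians(float(s['fov_y']))/2)
    v,u=np.mgrid[:h,:w]; P=np.stack([(u-s['cx'])/f*d,(v-s['cy'])/f*d,d],-1)
    W=P@np.array(s['rotation']).T+np.array(s['origin']); W[d==0]=np.nan; return W
E
python3 - <<'E'
from h import *
print(status.get_obs())
for n in('top','scene'):
    s=snap(n,n+'0'); print(n,s['fov_y'],s['cx'],s['cy'],s['origin'],s['rotation'])
E
```

```text
pics
{'time': 0.0, 'joint_positions': array([-1.35739391e+00,  1.31196634e-01,  1.48929588e+00, -1.07503090e-05,
        1.52303547e+00, -8.53982170e-02]), 'joint_vel': array([-9.50730951e-04, -1.23732473e-04,  1.37841068e-03, -2.80450743e-04,
       -7.68098984e-04,  1.51745415e-05]), 'tau': array([-6.02269374e-04, -5.69399822e+01, -5.00552452e+01, -2.16014400e-04,
        1.45101536e-02,  2.93753135e-05]), 'position': array([ 0.17652132, -0.57284626,  0.23021416]), 'ee_rot': array([-9.65338385e-04,  9.88860014e-01,  1.48845347e-01, -6.72479731e-05]), 'wrist_force': array([-0.1243543 ,  0.35227726, -0.35822752]), 'ft_torque': array([ 0.01784132,  0.01352077, -0.00393366]), 'grip_width': 0.08520803664193902}
top 50.1967397929337 316.46847671635567 235.39999175365958 [0.37605258 0.04009558 1.25498434] [-0.05651382  0.70602157 -0.70433587  0.04744162]
scene 52.71064545156548 325.2069921788309 239.7435670319374 [0.40379513 0.33455173 0.96357867] [ 0.0442991  -0.27774646  0.94660921 -0.15756107]
```

Add to h.py:
```python
from scipy.spatial.transform import Rotation as Ro
def Q(q): q=np.array(q); return Ro.from_quat([q[1],q[2],q[3],q[0]])
def cloud(s):
    d=s['depth'];h,w=d.shape;f=h/2/np.tan(np.radians(float(s['fov_y']))/2)
    v,u=np.mgrid[:h,:w]; P=np.stack([(u-s['cx'])/f*d,(v-s['cy'])/f*d,d],-1)
    W=P@Q(s['rotation']).as_matrix().T+np.array(s['origin']); W[d==0]=np.nan; return W
```

```text
(no output)
```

View pics/top0.png

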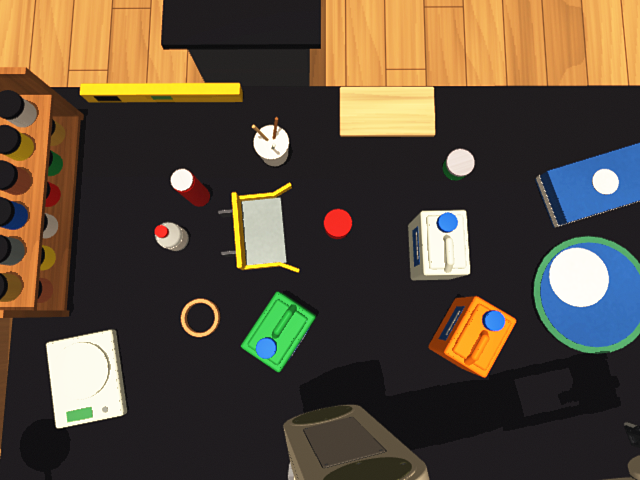

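View pics/scene0.png

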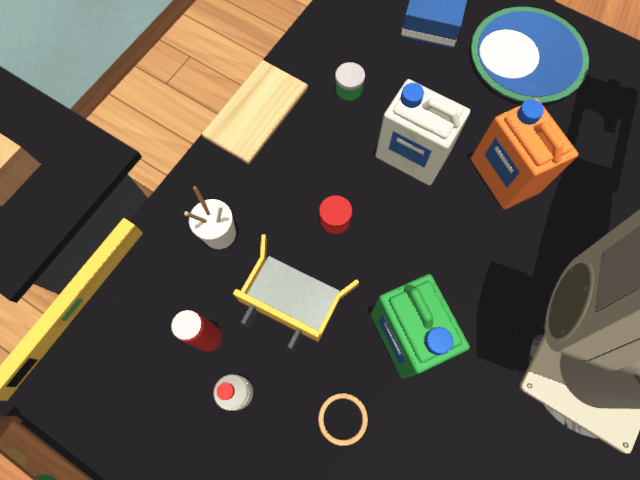

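The top view shows the bay at about (262,232), the red jar at (338,223) and the white canister at (440,245). The look-alikes are green (279,332) and orange (473,337). The other red things are the spray can (188,187) and the bottle cap (162,231). Only (440,245) is white with a blue cap, and only (338,223) is a red jar in the lane. Next I'll measure both and enlarge a crop to confirm.

Run:
```python
from h import *
for n in('top0','scene0'):
    s=dict(np.load(n+'.npz')); W=cloud(s); rgb=s['frame'].astype(int)
    hsv=cv2.cvtColor(s['frame'],cv2.COLOR_RGB2HSV)
    X,Y,Z=W[...,0],W[...,1],W[...,2]
    tab=(rgb.sum(-1)<100)&(X>.3)&(X<.8)&(abs(Y)<.5); print(n,'table z',np.nanmedian(Z[tab]))
    top0=None
    # jar
    m=(hsv[...,0]<8)|(hsv[...,0]>172); m&=(hsv[...,1]>180)&(Z>.045)&(Z<.065)&(Y>-.2)&(Y<.08)&(X>.3)
    p=W[m][:,:2]; print('jar',m.sum(),p.min(0),p.max(0),cv2.minEnclosingCircle(p.astype(np.float32)),np.median(Z[m]))
    # canister top
    m=(Z>.155)&(Z<.18)&(X>.4)&(X<.72)&(Y<-.1)&(Y>-.4)&(hsv[...,1]<60)
    p=W[m]; rc=cv2.minAreaRect(p[:,:2].astype(np.float32)); print('can',m.sum(),rc,np.median(p[:,2])); print(cv2.boxPoints(rc))
    # all canister
    m=(Z>.02)&(Z<.18)&(X>.4)&(X<.72)&(Y<-.1)&(Y>-.4)&((hsv[...,1]<60)|((hsv[...,0]>95)&(hsv[...,0]<125)))
    p=W[m]; rc=cv2.minAreaRect(p[:,:2].astype(np.float32)); print('canall',rc)
    # bay yellow
    m=(hsv[...,0]>22)&(hsv[...,0]<34)&(hsv[...,1]>150)&(X>.35)&(X<.72)&(Y>-.02)&(Y<.35)
    for lo,hi in((.015,.035),(.06,.08)):
        q=W[m&(Z>lo)&(Z<hi)]; 
        if len(q): rc=cv2.minAreaRect(q[:,:2].astype(np.float32)); print('bay',lo,len(q),rc,np.median(q[:,2]));print(cv2.boxPoints(rc))
    # grey pad
    m=(hsv[...,1]<60)&(rgb.sum(-1)>300)&(abs(Z)<.012)&(X>.4)&(X<.7)&(Y>0)&(Y<.25)
    q=W[m]; rc=cv2.minAreaRect(q[:,:2].astype(np.float32)); print('pad',len(q),rc,np.median(q[:,2]));print(cv2.boxPoints(rc))
f=cv2.imread('pics/top0.png')[120:390,140:540]; cv2.imwrite('pics/crop0.png',cv2.resize(f,None,fx=2,fy=2,interpolation=2))
```

```text
top0 table z 0.0008332615459540893
jar 622 [ 0.55198054 -0.02620555] [0.6179866 0.0380494] ((0.5849369168281555, 0.005995071027427912), 0.03371332213282585) 0.056523525225323334
can 1069 ((0.5232928395271301, -0.21875576674938202), (0.13838259875774384, 0.10006244480609894), 1.4551056623458862) 0.1706899105580726
[[ 0.45285338 -0.1704977 ]
 [ 0.45539433 -0.27052787]
 [ 0.5937323  -0.26701385]
 [ 0.59119135 -0.16698366]]
canall ((0.5885812044143677, -0.2307707667350769), (0.12284461408853531, 0.28866204619407654), 79.23762512207031)
bay 0.015 318 ((0.5736830830574036, 0.17453236877918243), (0.2180822342634201, 0.12828516960144043), 5.801503658294678) 0.028582788035786844
[[0.4587168  0.22732429]
 [0.47168416 0.09969618]
 [0.68864936 0.12174045]
 [0.675682   0.24936855]]
bay 0.06 333 ((0.5653236508369446, 0.24372819066047668), (0.17697232961654663, 0.011488902382552624), 6.136162281036377) 0.07071692224586346
[[0.4767304  0.2399813 ]
 [0.4779585  0.22855821]
 [0.6539169  0.24747509]
 [0.6526888  0.25889817]]
pad 2502 ((0.5723862051963806, 0.18795844912528992), (0.163445845246315, 0.097
[... 722 characters left out ...]
108151435852, 0.17375504970550537), (0.2143734246492386, 0.12579084932804108), 5.961671352386475) 0.026931171969882317
[[0.4588713  0.22517756]
 [0.4719363  0.10006704]
 [0.6851503  0.12233254]
 [0.67208534 0.24744305]]
bay 0.06 50 ((0.5662099123001099, 0.2446795552968979), (0.17930424213409424, 0.011352745816111565), 5.7736406326293945) 0.06850504019941533
[[0.47644156 0.24130826]
 [0.4775836  0.23001309]
 [0.65597826 0.24805085]
 [0.65483624 0.259346  ]]
pad 3492 ((0.5735251903533936, 0.18501101434230804), (0.16618722677230835, 0.09136945009231567), 5.9873809814453125) 0.0005111736262968791
[[0.48611954 0.22177908]
 [0.4956502  0.13090807]
 [0.6609309  0.14824295]
 [0.6514002  0.23911396]]
```

View pics/crop0.png

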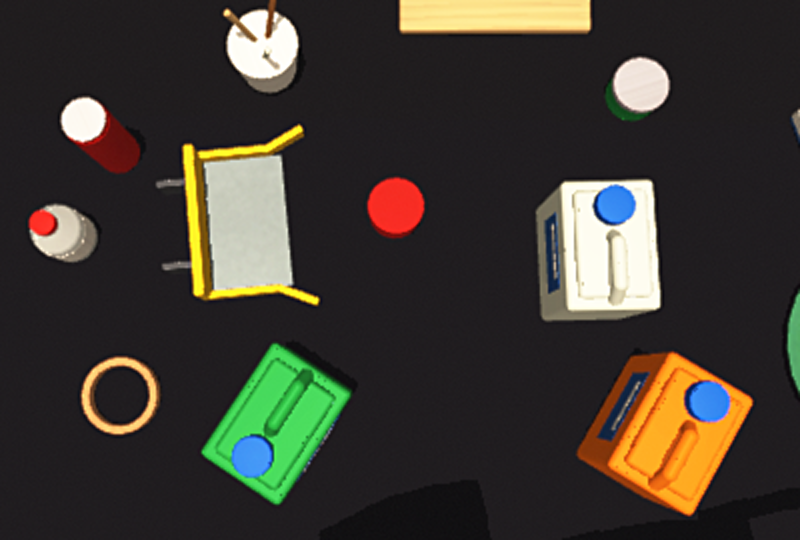

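Both identities are confirmed: the white canister with the blue cap, and the red jar in the lane. Next I need the clearances of the neighbours, and a helper that turns world targets into tool increments.

```bash
cat >> h.py <<'E'
BO=np.array([.5713,.1885]); BT=np.radians(6.0); BX=np.array([np.cos(BT),np.sin(BT)]); BY=np.array([-BX[1],BX[0]])
def b2w(x,y): return BO+x*BX+y*BY
def w2b(p): d=np.asarray(p)[...,:2]-BO; return np.stack([d@BX,d@BY],-1)
def tool(head,lean):  # tool x heading (deg, world), lean: tool z forward
    h,l=np.radians([head,lean]); f=np.array([np.cos(h),np.sin(h),0]);u=np.array([0,0,1.])
    x=np.cos(l)*f+np.sin(l)*u; z=np.sin(l)*f-np.cos(l)*u
    return Ro.from_matrix(np.stack([x,np.cross(z,x),z],1))
def inc(p,R,p0=None,R0=None):
    o=status.get_obs(); p0=o['position'] if p0 is None else p0; R0=Q(o['ee_rot']) if R0 is None else R0
    d=R0.inv().apply(np.array(p)-p0)*1000; a=(R0.inv()*R).as_rotvec()*180/np.pi
    print('d',d.round(1),'a',a.round(1))
E
python3 - <<'E'
from h import *
s=dict(np.load('top0.npz')); W=cloud(s); hsv=cv2.cvtColor(s['frame'],cv2.COLOR_RGB2HSV); Z=W[...,2]
for n,lo,hi in(('orange',8,18),('green',50,75)):
    m=(hsv[...,0]>=lo)&(hsv[...,0]<=hi)&(hsv[...,1]>150)&(Z>.15)&(Z<.18)&(W[...,0]>.15)&(W[...,0]<.6)&(abs(W[...,1])<.45)
    b=cv2.boxPoints(cv2.minAreaRect(W[m][:,:2].astype(np.float32))); print(n,b.round(3).tolist(),w2b(b).round(3).tolist())
print('board',W[135,340],W[135,390]); print('can bay',w2b([.5234,-.2183]),'jar',w2b([.5846,.0064]))
R=tool(6,30)
p=b2w(-.13,-.182); print(p)
inc([p[0],p[1],.30],R)
E
```

```text
orange [[0.23999999463558197, -0.2930000126361847], [0.36000001430511475, -0.3659999966621399], [0.4129999876022339, -0.27799999713897705], [0.2930000126361847, -0.20600000023841858]] [[-0.38, -0.445], [-0.268, -0.529], [-0.207, -0.448], [-0.319, -0.363]]
green [[0.24899999797344208, 0.13099999725818634], [0.3659999966621399, 0.054999999701976776], [0.42100000381469727, 0.13899999856948853], [0.30300000309944153, 0.2150000035762787]] [[-0.327, -0.023], [-0.218, -0.111], [-0.155, -0.033], [-0.264, 0.055]]
board [ 0.81638884 -0.00214394  0.01256155] [ 0.81535359 -0.12774289  0.01507375]
can bay [-0.09015978 -0.39956459] jar [-0.00580749 -0.18249267]
[ 0.46103633 -0.00609169]
d [ 438.8 -458.1  -68.8] a [-3.  29.9 10.8]
```

Request:
jog_arm:
  increments:
    - {"dz": -60}
    - {"dx": 60, "dy": -60, "dz": -75, "ay": 5}
    - {"dx": 110, "dy": -110, "dz": -75, "ax": -1, "ay": 10, "az": 3}
    - {"dx": 160, "dy": -160, "dz": -75, "ax": -1, "ay": 15, "az": 5}
    - {"dx": 200, "dy": -205, "dz": -75, "ax": -2, "ay": 20, "az": 7}
    - {"dx": 240, "dy": -250, "dz": -75, "ax": -2, "ay": 25, "az": 9}
    - {"dx": 280, "dy": -295, "dz": -72, "ax": -3, "ay": 30, "az": 11}
    - {"dx": 320, "dy": -335, "dz": -70, "ax": -3, "ay": 30, "az": 11}
    - {"dx": 360, "dy": -375, "dz": -69, "ax": -3, "ay": 30, "az": 11}
    - {"dx": 400, "dy": -415, "dz": -69, "ax": -3, "ay": 30, "az": 11}
    - {"dx": 439, "dy": -458, "dz": -69, "ax": -3, "ay": 30, "az": 11}
    - {"dx": 439, "dy": -458, "dz": -69, "ax": -3, "ay": 30, "az": 11}
  gripper: 0

```text
invalid input at $.increments[0]: expected keys dx, dy, dz, ax, ay, az
```

Run:
```python
from h import *
snap('scene','s1'); o=status.get_obs(); print(o['time'],o['position'],o['grip_width'],o['joint_positions'],o['wrist_force'])
R=tool(6,30); p=b2w(-.09,-.1825)
inc([p[0],p[1],.10],R); inc([p[0],p[1],.02],R)
```

```text
0.15 [ 0.17655083 -0.5729887   0.23045252] 0.08563181870574603 [-1.35740253e+00  1.31017408e-01  1.48905667e+00 -2.33180086e-07
  1.52297856e+00 -8.53620365e-02] [ 0.32884624  0.02346224 -0.04018468]
d [ 477.9 -449.7  131.2] a [-3.  29.9 10.8]
d [ 477.9 -449.5  211.2] a [-3.  29.9 10.8]
```

View pics/s1.png

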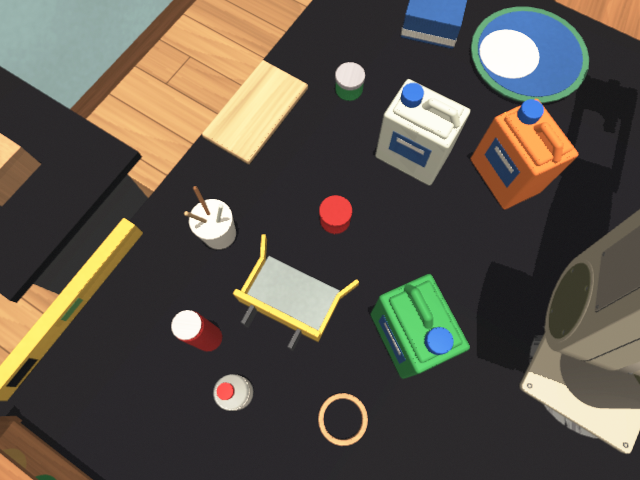

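The call was refused because every row needs all six keys, so the scene is unchanged. I'll resend it in full.

Request:
jog_arm:
  increments:
    - {"dx": 0, "dy": 0, "dz": -60, "ax": 0, "ay": 0, "az": 0}
    - {"dx": 60, "dy": -60, "dz": -75, "ax": 0, "ay": 5, "az": 2}
    - {"dx": 110, "dy": -110, "dz": -75, "ax": -1, "ay": 10, "az": 3}
    - {"dx": 160, "dy": -160, "dz": -75, "ax": -1, "ay": 15, "az": 5}
    - {"dx": 200, "dy": -205, "dz": -75, "ax": -2, "ay": 20, "az": 7}
    - {"dx": 240, "dy": -250, "dz": -75, "ax": -2, "ay": 25, "az": 9}
    - {"dx": 280, "dy": -295, "dz": -72, "ax": -3, "ay": 30, "az": 11}
    - {"dx": 320, "dy": -335, "dz": -70, "ax": -3, "ay": 30, "az": 11}
    - {"dx": 360, "dy": -375, "dz": -69, "ax": -3, "ay": 30, "az": 11}
    - {"dx": 400, "dy": -415, "dz": -69, "ax": -3, "ay": 30, "az": 11}
    - {"dx": 439, "dy": -458, "dz": -69, "ax": -3, "ay": 30, "az": 11}
    - {"dx": 439, "dy": -458, "dz": -69, "ax": -3, "ay": 30, "az": 11}
  gripper: 0

```text
time: 1.65
position: [0.4616, -0.0033, 0.3001]
ee_rot: [-0.014, 0.964, 0.051, 0.26]
wrist_force: [-0.3, 0.4, 0.6]
grip_width: 0.0428
```

Run:
```python
from h import *
snap('scene','s2'); o=status.get_obs(); print(o['time'],o['position'],o['grip_width'],o['joint_positions'],o['wrist_force'])
R=tool(6,30); print((R.inv()*Q(o['ee_rot'])).as_rotvec()*57.3)
for bx,z in((-.09,.1),(-.09,.03)):
  p=b2w(bx,-.1825); inc([p[0],p[1],z],R)
```

```text
1.7 [ 0.46210651 -0.00161285  0.30019741] 0.04290003166103749 [-0.25985814 -0.85322556  2.21455561  0.18944624  1.28841451  1.19765704] [ 0.0170119   2.01845265 -0.95679782]
[ 0.10642913  0.15662117 -0.0528525 ]
d [-67.3   5.1 192.4] a [-0.1 -0.2  0.1]
d [-102.5    5.2  252.9] a [-0.1 -0.2  0.1]
```

View pics/s2.png

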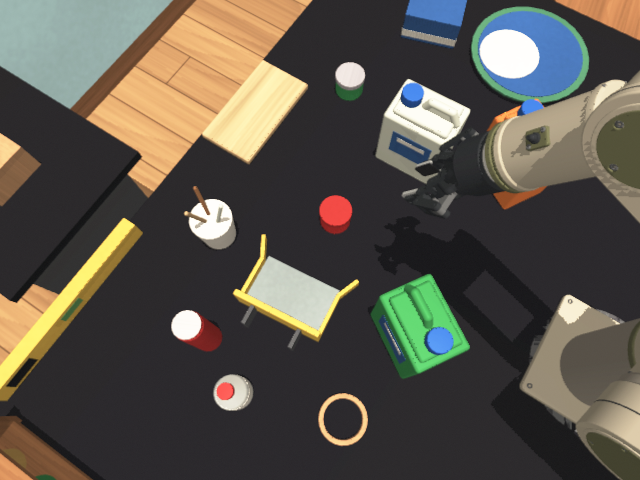

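Request:
jog_arm:
  increments:
    - {"dx": -34, "dy": 5, "dz": 50, "ax": 0, "ay": 0, "az": 0}
    - {"dx": -67, "dy": 5, "dz": 95, "ax": 0, "ay": 0, "az": 0}
    - {"dx": -67, "dy": 5, "dz": 145, "ax": 0, "ay": 0, "az": 0}
    - {"dx": -67, "dy": 5, "dz": 192, "ax": 0, "ay": 0, "az": 0}
    - {"dx": -80, "dy": 5, "dz": 215, "ax": 0, "ay": 0, "az": 0}
    - {"dx": -92, "dy": 5, "dz": 235, "ax": 0, "ay": 0, "az": 0}
    - {"dx": -102, "dy": 5, "dz": 253, "ax": 0, "ay": 0, "az": 0}
    - {"dx": -102, "dy": 5, "dz": 253, "ax": 0, "ay": 0, "az": 0}

```text
time: 2.7
position: [0.4983, -0.0074, 0.0278]
ee_rot: [-0.014, 0.965, 0.049, 0.257]
wrist_force: [-0.6, 0.4, 1.0]
grip_width: 0.0428
```

Run:
```python
from h import *
snap('scene','s3'); o=status.get_obs(); print(o['time'],o['position'],o['joint_positions'],o['wrist_force'],w2b(o['position']))
R=tool(6,30)
for bx in(-.06,-.03,0.02,.06,.09,.11):
  p=b2w(bx,-.1825); inc([p[0],p[1],.022],R)
```

```text
2.75 [ 0.49941347 -0.00768107  0.0293842 ] [-0.24340783 -0.40801897  2.46163059  0.29885862  0.61203678  1.02186858] [-0.18666741  0.95985795  0.36979301] [-0.09199923 -0.18759218]
d [24.  -5.2 22.4] a [ 0.1  0.  -0.2]
d [50.  -5.3 37.4] a [ 0.1  0.  -0.2]
d [93.3 -5.4 62.3] a [ 0.1  0.  -0.2]
d [128.   -5.5  82.3] a [ 0.1  0.  -0.2]
d [154.   -5.6  97.3] a [ 0.1  0.  -0.2]
d [171.3  -5.7 107.3] a [ 0.1  0.  -0.2]
```

View pics/s3.png

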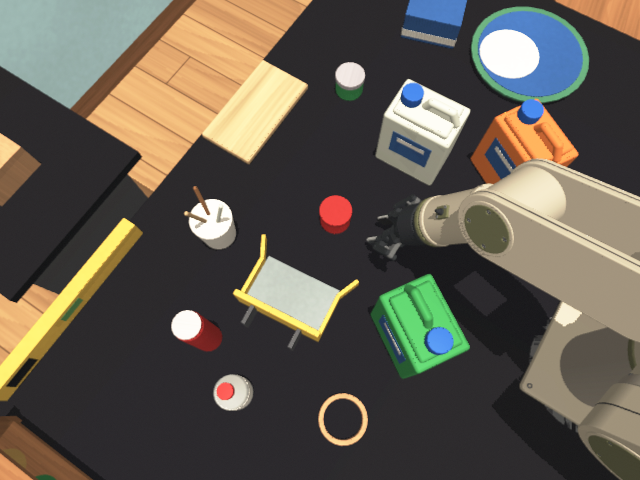

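Request:
jog_arm:
  increments:
    - {"dx": 12, "dy": -3, "dz": 12, "ax": 0, "ay": 0, "az": 0}
    - {"dx": 24, "dy": -5, "dz": 22, "ax": 0, "ay": 0, "az": 0}
    - {"dx": 32, "dy": -5, "dz": 27, "ax": 0, "ay": 0, "az": 0}
    - {"dx": 41, "dy": -5, "dz": 32, "ax": 0, "ay": 0, "az": 0}
    - {"dx": 50, "dy": -5, "dz": 37, "ax": 0, "ay": 0, "az": 0}
    - {"dx": 58, "dy": -5, "dz": 42, "ax": 0, "ay": 0, "az": 0}
    - {"dx": 67, "dy": -5, "dz": 47, "ax": 0, "ay": 0, "az": 0}
    - {"dx": 76, "dy": -5, "dz": 52, "ax": 0, "ay": 0, "az": 0}
    - {"dx": 84, "dy": -5, "dz": 57, "ax": 0, "ay": 0, "az": 0}
    - {"dx": 93, "dy": -5, "dz": 62, "ax": 0, "ay": 0, "az": 0}

```text
time: 4.0
position: [0.6114, 0.0087, 0.0232]
ee_rot: [-0.013, 0.964, 0.049, 0.259]
wrist_force: [-3.3, -0.3, 1.8]
grip_width: 0.0428
```

```bash
cat >> h.py <<'E'
def jar(s):
    W=cloud(s);hsv=cv2.cvtColor(s['frame'],cv2.COLOR_RGB2HSV);X,Y,Z=W[...,0],W[...,1],W[...,2]
    m=(hsv[...,0]<8)|(hsv[...,0]>172); m&=(hsv[...,1]>180)&(Z>.045)&(Z<.065)&(Y>-.2)&(Y<.08)&(X>.3)
    c,r_=cv2.minEnclosingCircle(W[m][:,:2].astype(np.float32)); print('jar',m.sum(),c,r_,np.median(Z[m]),'bay',w2b(c))
E
python3 - <<'E'
from h import *
jar(snap('scene','s4')); o=status.get_obs(); print(o['time'],o['position'],o['joint_positions'],o['wrist_force'],w2b(o['position']))
R=tool(6,30)
for bx in(.06,.1,.12):
  p=b2w(bx,-.1825); inc([p[0],p[1],.022],R)
E
```

```text
jar 778 (0.64094477891922, 0.011971766129136086) 0.03352491557598114 0.05528055684930311 bay [ 0.05081103 -0.18284106]
4.05 [0.61264933 0.00863338 0.02383706] [-0.14184436 -0.02028532  2.15516135  0.25115047  0.50619332  1.1379331 ] [-0.84815862  0.38438269  0.57628272] [ 0.02232164 -0.18320347]
d [31.6 -0.8 20.5] a [ 0.1 -0.2 -0.1]
d [66.2 -0.9 40.6] a [ 0.1 -0.2 -0.1]
d [83.5 -1.  50.7] a [ 0.1 -0.2 -0.1]
```

View pics/s4.png

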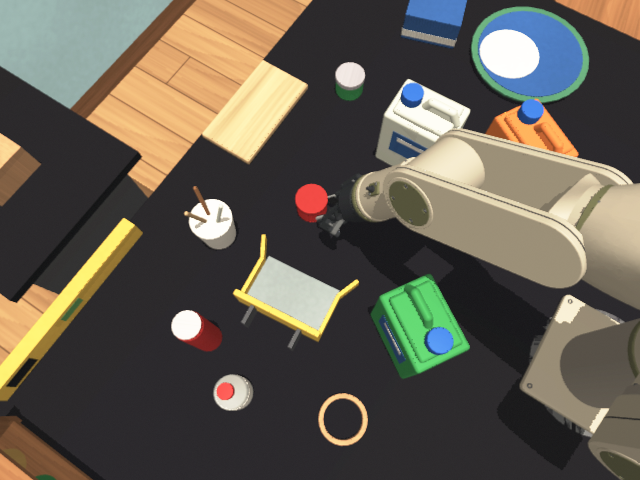

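The jar is sliding squarely in the cradle and is now at bay x = 0.051. I'll continue.

Request:
jog_arm:
  increments:
    - {"dx": 10, "dy": -1, "dz": 7, "ax": 0, "ay": 0, "az": 0}
    - {"dx": 20, "dy": -1, "dz": 13, "ax": 0, "ay": 0, "az": 0}
    - {"dx": 31, "dy": -1, "dz": 20, "ax": 0, "ay": 0, "az": 0}
    - {"dx": 42, "dy": -1, "dz": 26, "ax": 0, "ay": 0, "az": 0}
    - {"dx": 54, "dy": -1, "dz": 33, "ax": 0, "ay": 0, "az": 0}
    - {"dx": 66, "dy": -1, "dz": 40, "ax": 0, "ay": 0, "az": 0}
    - {"dx": 75, "dy": -1, "dz": 46, "ax": 0, "ay": 0, "az": 0}
    - {"dx": 83, "dy": -1, "dz": 50, "ax": 0, "ay": 0, "az": 0}
    - {"dx": 83, "dy": -1, "dz": 50, "ax": 0, "ay": 0, "az": 0}
    - {"dx": 60, "dy": -1, "dz": 37, "ax": 0, "ay": 0, "az": 0}
    - {"dx": 20, "dy": -1, "dz": 14, "ax": 0, "ay": 0, "az": 0}

```text
time: 5.42
position: [0.6352, 0.012, 0.0218]
ee_rot: [-0.013, 0.964, 0.05, 0.26]
wrist_force: [0.7, -0.1, 0.1]
grip_width: 0.0424
```

Run:
```python
from h import *
jar(snap('scene','s5')); jar(snap('top','t5'));o=status.get_obs(); print(o['time'],o['position'],o['joint_positions'],o['wrist_force'],w2b(o['position']))
p=o['position'];inc([p[0]-.1,p[1],.1],tool(6,30))
p=b2w(-.09,-.56);print(p); inc([p[0],p[1],.32],tool(96,30))
```

```text
jar 743 (0.7379244565963745, 0.02281416952610016) 0.033819518983364105 0.055252865682098085 bay [ 0.14839279 -0.18219518]
jar 598 (0.7373179793357849, 0.021176818758249283) 0.033812686800956726 0.056671456888575444 bay [ 0.14761848 -0.18376017]
5.525 [0.62778375 0.012739   0.01635361] [-0.12801674  0.0416028   2.10576425  0.23942279  0.50141591  1.15937115] [-1.04884694 -0.32446582 -1.38445748] [ 0.03780229 -0.18070232]
d [ -45.2  -10.3 -121.9] a [-0.   0.4 -0.2]
[ 0.54032897 -0.37783982]
d [  39.9  379.2 -327.2] a [ 44.7   0.3 -78.2]
```

Both views put the jar at bay x ≈ 0.148, which is out of the lane. Now I'll raise the arm and swing round behind the canister.

Request:
jog_arm:
  increments:
    - {"dx": 0, "dy": 0, "dz": -55, "ax": 0, "ay": 0, "az": 0}
    - {"dx": 20, "dy": 0, "dz": -110, "ax": 0, "ay": 0, "az": 0}
    - {"dx": 50, "dy": 0, "dz": -160, "ax": 0, "ay": 0, "az": 0}
    - {"dx": 80, "dy": 0, "dz": -210, "ax": 0, "ay": 0, "az": 0}
    - {"dx": 110, "dy": 0, "dz": -260, "ax": 0, "ay": 0, "az": 0}
    - {"dx": 130, "dy": 0, "dz": -300, "ax": 0, "ay": 0, "az": 0}
    - {"dx": 130, "dy": 0, "dz": -300, "ax": 0, "ay": 0, "az": 0}
  gripper: -1

```text
time: 6.4
position: [0.599, 0.0082, 0.3528]
ee_rot: [-0.012, 0.963, 0.05, 0.264]
wrist_force: [-0.5, -0.4, 0.4]
grip_width: 0.0857
```

Run:
```python
from h import *
o=status.get_obs(); print(o['time'],o['position'],o['joint_positions'],o['wrist_force'],w2b(o['position']))
p0=o['position'];R0=Q(o['ee_rot'])
for f in np.linspace(1/9,1,9):
    p=p0+f*(np.array([.5265,-.35,.34])-p0); inc(p,tool(6+f*85.6,30))
```

```text
6.4 [0.59903368 0.00822477 0.3527721 ] [-0.14763046 -0.40629283  1.84925811  0.13396236  1.18000293  1.30220921] [-0.51897315 -0.42957208  0.3657285 ] [ 0.00873786 -0.18218662]
d [-11.2  38.8  -4.8] a [ 5.  -0.6 -8.3]
d [-22.3  77.5  -9.7] a [  9.8  -0.6 -16.5]
d [-33.5 116.3 -14.5] a [ 14.6  -0.6 -24.7]
d [-44.7 155.1 -19.3] a [ 19.4  -0.6 -32.9]
d [-55.8 193.9 -24.2] a [ 24.2  -0.5 -41.1]
d [-67.  232.6 -29. ] a [ 29.   -0.5 -49.3]
d [-78.1 271.4 -33.8] a [ 33.8  -0.5 -57.5]
d [-89.3 310.2 -38.7] a [ 38.6  -0.4 -65.7]
d [-100.5  348.9  -43.5] a [ 43.4  -0.4 -74. ]
```

Request:
jog_arm:
  increments:
    - {"dx": -11, "dy": 39, "dz": -5, "ax": 5, "ay": 0, "az": -8}
    - {"dx": -22, "dy": 78, "dz": -10, "ax": 10, "ay": 0, "az": -16}
    - {"dx": -34, "dy": 116, "dz": -15, "ax": 15, "ay": 0, "az": -25}
    - {"dx": -45, "dy": 155, "dz": -19, "ax": 19, "ay": 0, "az": -33}
    - {"dx": -56, "dy": 194, "dz": -24, "ax": 24, "ay": 0, "az": -41}
    - {"dx": -67, "dy": 233, "dz": -29, "ax": 29, "ay": 0, "az": -49}
    - {"dx": -78, "dy": 271, "dz": -34, "ax": 34, "ay": 0, "az": -57}
    - {"dx": -89, "dy": 310, "dz": -39, "ax": 39, "ay": 0, "az": -66}
    - {"dx": -100, "dy": 349, "dz": -44, "ax": 43, "ay": 0, "az": -74}
    - {"dx": -100, "dy": 349, "dz": -44, "ax": 43, "ay": 0, "az": -74}
    - {"dx": -100, "dy": 349, "dz": -44, "ax": 43, "ay": 0, "az": -74}

```text
time: 7.78
position: [0.5248, -0.3494, 0.3327]
ee_rot: [-0.187, 0.675, 0.69, 0.181]
wrist_force: [0.2, 1.5, -0.2]
grip_width: 0.0853
```

Run:
```python
from h import *
snap('scene','s6');snap('top','t6')
o=status.get_obs(); print(o['time'],o['position'],o['joint_positions'],o['wrist_force'],w2b(o['position']))
a=cv2.imread('pics/s6.png');b=cv2.imread('pics/t6.png');cv2.imwrite('pics/m6.png',cv2.resize(np.hstack([a,b]),(800,300)))
inc([.526,-.345,.10],tool(91.6,30));inc([.526,-.345,.015],tool(91.6,30))
```

```text
7.875 [ 0.52480304 -0.34886975  0.33478965] [-0.85587257  0.54704589  0.88217943  0.37862726  2.10006452 -0.75222926] [-0.5284158   1.05403862 -0.17898527] [-0.10241268 -0.52956573]
d [-114.4    1.3  205.1] a [ 0.1 -0.1 -0.2]
d [-157.     1.3  278.6] a [ 0.1 -0.1 -0.2]
```

View pics/m6.png

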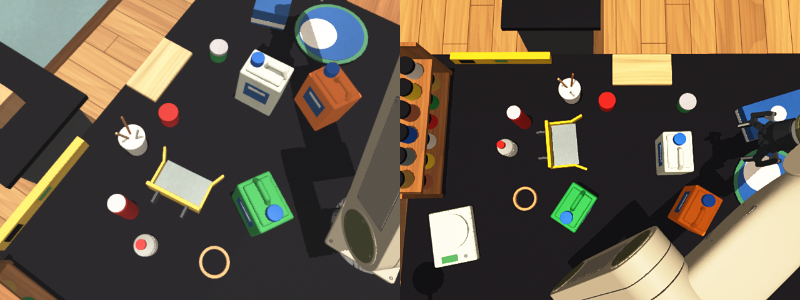

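Run:
```python
from h import *
W=cloud(dict(np.load('top0.npz')))
for u,v in((533,295),(540,295),(550,295),(560,310),(580,275),(600,330),(540,185),(545,200),(560,205),(557,222),(605,182),(545,180)): print(u,v,W[v,u].round(3))
m=(W[...,2]>.006)&(W[...,0]>.4)&(W[...,0]<.68)&(W[...,1]<-.28)&(W[...,1]>-.7)
p=W[m]
for y in np.arange(-.3,-.6,-.03):
    q=p[(p[:,1]<=y)&(p[:,1]>y-.03)]
    if len(q): print(round(y,2),len(q),'x',q[:,0].min().round(3),q[:,0].max().round(3),'zmax',q[:,2].max().round(3))
```

```text
533 295 [ 0.417 -0.466  0.006]
540 295 [ 0.417 -0.479  0.014]
550 295 [ 0.416 -0.499  0.024]
560 310 [ 0.381 -0.52   0.024]
580 275 [ 0.464 -0.575  0.021]
600 330 [ 0.335 -0.61   0.025]
540 185 [ 0.685 -0.493  0.02 ]
545 200 [ 0.649 -0.506  0.013]
560 205 [ 0.623 -0.511  0.078]
557 222 [ 0.591 -0.524  0.03 ]
605 182 [ 0.679 -0.622  0.075]
545 180 [ 0.689 -0.491  0.053]
-0.3 15 x 0.419 0.671 zmax 0.01
-0.33 25 x 0.412 0.678 zmax 0.009
-0.36 30 x 0.424 0.668 zmax 0.01
-0.39 31 x 0.412 0.676 zmax 0.008
-0.42 25 x 0.409 0.678 zmax 0.008
-0.45 247 x 0.402 0.678 zmax 0.026
-0.48 947 x 0.402 0.68 zmax 0.083
-0.51 1472 x 0.402 0.679 zmax 0.082
-0.54 1286 x 0.4 0.68 zmax 0.084
-0.57 1269 x 0.4 0.68 zmax 0.083
```

The area behind the canister is clear: the plate and blue box start at y < -0.46. Next I'll descend.

Request:
jog_arm:
  increments:
    - {"dx": -28, "dy": 1, "dz": 51, "ax": 0, "ay": 0, "az": 0}
    - {"dx": -57, "dy": 1, "dz": 103, "ax": 0, "ay": 0, "az": 0}
    - {"dx": -86, "dy": 1, "dz": 154, "ax": 0, "ay": 0, "az": 0}
    - {"dx": -114, "dy": 1, "dz": 205, "ax": 0, "ay": 0, "az": 0}
    - {"dx": -130, "dy": 1, "dz": 232, "ax": 0, "ay": 0, "az": 0}
    - {"dx": -145, "dy": 1, "dz": 258, "ax": 0, "ay": 0, "az": 0}
    - {"dx": -157, "dy": 1, "dz": 279, "ax": 0, "ay": 0, "az": 0}
    - {"dx": -157, "dy": 1, "dz": 279, "ax": 0, "ay": 0, "az": 0}
    - {"dx": -157, "dy": 1, "dz": 279, "ax": 0, "ay": 0, "az": 0}

```text
time: 9.0
position: [0.5259, -0.3461, 0.0156]
ee_rot: [-0.185, 0.674, 0.692, 0.181]
wrist_force: [0.6, -0.2, 0.7]
grip_width: 0.0856
```

```bash
cat >> h.py <<'E'
def can(s):
    W=cloud(s);hsv=cv2.cvtColor(s['frame'],cv2.COLOR_RGB2HSV);X,Y,Z=W[...,0],W[...,1],W[...,2]
    m=((Z>.157)&(Z<.18)&(X>.4)&(X<.75)&(Y<.32)&(Y>-.4)&(hsv[...,1]<60)&(hsv[...,2]>120)).astype(np.uint8)
    n,l,st,_=cv2.connectedComponentsWithStats(m); k=1+st[1:,4].argmax(); p=W[l==k]
    c,sz,a=cv2.minAreaRect(p[:,:2].astype(np.float32)); 
    if sz[0]<sz[1]: a-=90
    a=(a+45)%90-45 if abs((a+90)%180-90)<60 else a
    print('can',len(p),np.round(c,4),np.round(sz,3),'yaw',round(a,1),'z',np.median(p[:,2]).round(3),'bay',w2b(c).round(4),'byaw',round(a-6,1)); return c,a
E
python3 - <<'E'
from h import *
s=snap('scene','s7');can(s);can(snap('top','t7'));can(dict(np.load('top0.npz')));
o=status.get_obs(); print(o['time'],o['position'],o['joint_positions'],o['wrist_force'],w2b(o['position']))
a=cv2.imread('pics/s7.png');b=cv2.imread('pics/t7.png');cv2.imwrite('pics/m7.png',cv2.resize(np.hstack([a,b]),(800,300)))
for y in(-.3,-.285,-.275): inc([.525,y,.015],tool(91.6,30))
E
```

```text
can 1362 [ 0.5237 -0.2173] [0.14  0.101] yaw 1.3 z 0.169 bay [-0.0897 -0.3986] byaw -4.7
can 980 [ 0.5231 -0.2194] [0.138 0.1  ] yaw 1.6 z 0.17 bay [-0.0906 -0.4006] byaw -4.4
can 963 [ 0.5233 -0.2189] [0.138 0.1  ] yaw 1.5 z 0.17 bay [-0.0903 -0.4001] byaw -4.5
9.1 [ 0.52619249 -0.34652985  0.01592138] [-0.85231629  0.75311109  1.18349221  0.32637297  1.61923095 -0.93080794] [-0.30265539 -0.15706648  1.15034387] [-0.10078626 -0.52738388]
d [39.9 -0.  24.1] a [ 0.1  0.  -0.1]
d [52.8  0.3 31.6] a [ 0.1  0.  -0.1]
d [61.5  0.6 36.5] a [ 0.1  0.  -0.1]
```

View pics/m7.png

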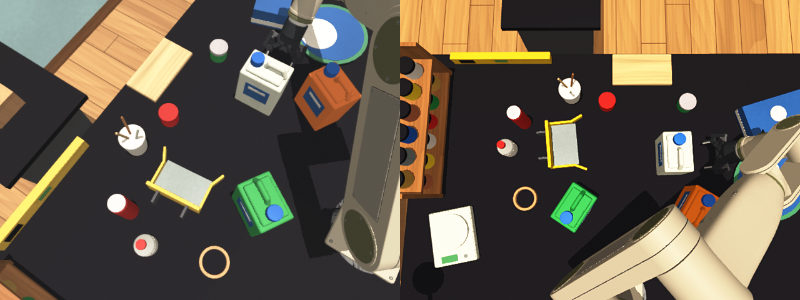

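Canister at bay (-0.090, -0.400), yaw -4.5° relative to the bay, and both views agree. I'll approach until contact.

Request:
jog_arm:
  increments:
    - {"dx": 13, "dy": 0, "dz": 8, "ax": 0, "ay": 0, "az": 0}
    - {"dx": 26, "dy": 0, "dz": 16, "ax": 0, "ay": 0, "az": 0}
    - {"dx": 40, "dy": 0, "dz": 24, "ax": 0, "ay": 0, "az": 0}
    - {"dx": 46, "dy": 0, "dz": 28, "ax": 0, "ay": 0, "az": 0}
    - {"dx": 52, "dy": 0, "dz": 31, "ax": 0, "ay": 0, "az": 0}
    - {"dx": 57, "dy": 0, "dz": 34, "ax": 0, "ay": 0, "az": 0}
    - {"dx": 61, "dy": 0, "dz": 36, "ax": 0, "ay": 0, "az": 0}
    - {"dx": 61, "dy": 0, "dz": 36, "ax": 0, "ay": 0, "az": 0}

```text
time: 10.1
position: [0.5234, -0.2746, 0.0134]
ee_rot: [-0.186, 0.674, 0.691, 0.181]
wrist_force: [-0.2, -1.1, -0.6]
grip_width: 0.0854
```

Run:
```python
from h import *
can(snap('scene','s8'));
o=status.get_obs(); print(o['time'],o['position'],o['wrist_force'],o['ft_torque'],w2b(o['position']))
```

```text
can 1369 [ 0.5236 -0.2176] [0.14  0.102] yaw 1.4 z 0.169 bay [-0.0898 -0.3989] byaw -4.6
10.15 [ 0.52342467 -0.27483525  0.01339832] [-0.15403854 -0.28082775  0.14428852] [-0.26932598 -0.00587966 -0.0242787 ] [-0.09604479 -0.45579272]
```

Request:
jog_arm:
  increments:
    - {"dx": 6, "dy": 1, "dz": 3, "ax": 0, "ay": 0, "az": 0}
    - {"dx": 12, "dy": 3, "dz": 6.5, "ax": 0, "ay": 0, "az": 0}
    - {"dx": 18, "dy": 5, "dz": 10, "ax": 0, "ay": 0, "az": 0}
    - {"dx": 25, "dy": 7.5, "dz": 14, "ax": 0, "ay": 0, "az": 0}
    - {"dx": 33, "dy": 10, "dz": 18.5, "ax": 0, "ay": 0, "az": 0}
    - {"dx": 41, "dy": 13, "dz": 23, "ax": 0, "ay": 0, "az": 0}
    - {"dx": 50, "dy": 16, "dz": 28, "ax": 0, "ay": 0, "az": 0}
    - {"dx": 50, "dy": 16, "dz": 28, "ax": 0, "ay": 0, "az": 0}

```text
time: 11.15
position: [0.5381, -0.2177, 0.014]
ee_rot: [-0.185, 0.675, 0.691, 0.18]
wrist_force: [0.8, -3.7, -2.8]
grip_width: 0.0855
```

Run:
```python
from h import *
can(snap('scene','s9'));can(snap('top','t9'));
o=status.get_obs(); print(o['time'],o['position'],o['wrist_force'],o['ft_torque'],w2b(o['position']))
```

```text
can 1451 [ 0.5375 -0.1654] [0.14  0.101] yaw 1.6 z 0.169 bay [-0.0706 -0.3484] byaw -4.4
can 957 [ 0.5368 -0.1669] [0.139 0.099] yaw 1.7 z 0.17 bay [-0.0715 -0.3498] byaw -4.3
11.25 [ 0.53807609 -0.21764037  0.0140715 ] [ 0.73453195 -3.98198171 -3.62305595] [-1.09584093 -0.09993709  0.02316805] [-0.07549513 -0.40044265]
```

View pics/s9.png

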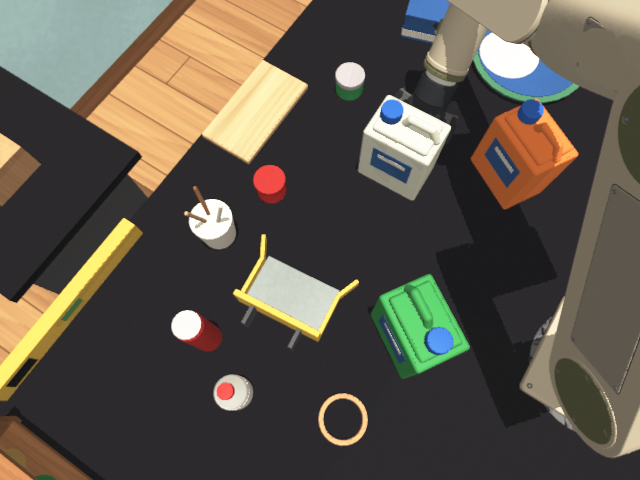

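The canister moves rigidly with the fingers, with no slip. I'll plan the rest of the diagonal plus the 4.4° alignment.

```bash
cat >> h.py <<'E'
def plan(c0,a0,cb,ab,n,z=.015):
    """c0 world centre, a0 world yaw; target bay centre cb, bay yaw ab"""
    o=status.get_obs(); a1=ab+6; c1=b2w(*cb)
    off=Ro.from_euler('z',-a0,degrees=True).apply([*(o['position'][:2]-c0),0]); print('off',off)
    zz=Q(o['ee_rot']).as_matrix()[:,2]; hd=np.degrees(np.arctan2(zz[1],zz[0])); print('head',hd)
    for f in np.linspace(1/n,1,n):
        c=c0+f*(c1-c0);a=a0+f*(a1-a0); p=Ro.from_euler('z',a,degrees=True).apply(off)[:2]+c
        inc([*p,z],tool(hd+a-a0,30))
E
python3 - <<'E'
from h import *
plan(np.array([.5372,-.1661]),1.65,(-.0,-.165),0,4)
E
```

```text
off [-0.00060832 -0.05154423  0.        ]
head 91.48330905237856
d [41.4 15.  22.9] a [ 0.5 -0.  -1. ]
d [82.4 30.  46.5] a [ 1.1 -0.  -2. ]
d [123.4  45.   70.2] a [ 1.6 -0.  -2.9]
d [164.4  59.9  93.9] a [ 2.2 -0.  -3.8]
```

Request:
jog_arm:
  increments:
    - {"dx": 5, "dy": 2, "dz": 2.5, "ax": 0, "ay": 0, "az": 0}
    - {"dx": 12, "dy": 4.5, "dz": 6.5, "ax": 0.2, "ay": 0, "az": -0.3}
    - {"dx": 20, "dy": 7.5, "dz": 11, "ax": 0.3, "ay": 0, "az": -0.5}
    - {"dx": 29, "dy": 10.5, "dz": 16, "ax": 0.4, "ay": 0, "az": -0.7}
    - {"dx": 38, "dy": 14, "dz": 21, "ax": 0.5, "ay": 0, "az": -0.9}
    - {"dx": 48, "dy": 17.5, "dz": 27, "ax": 0.6, "ay": 0, "az": -1.2}
    - {"dx": 58, "dy": 21, "dz": 33, "ax": 0.8, "ay": 0, "az": -1.4}
    - {"dx": 68, "dy": 25, "dz": 38.5, "ax": 0.9, "ay": 0, "az": -1.7}
    - {"dx": 76, "dy": 28, "dz": 43, "ax": 1, "ay": 0, "az": -1.8}
    - {"dx": 82, "dy": 30, "dz": 46.5, "ax": 1.1, "ay": 0, "az": -2}
    - {"dx": 82, "dy": 30, "dz": 46.5, "ax": 1.1, "ay": 0, "az": -2}

```text
time: 12.62
position: [0.5654, -0.1223, 0.0147]
ee_rot: [-0.189, 0.66, 0.705, 0.177]
wrist_force: [0.1, -4.4, -3.0]
grip_width: 0.0851
```

Run:
```python
from h import *
c,a=can(snap('scene','s10'));c2,a2=can(snap('top','t10'));jar(dict(np.load('s10.npz')))
o=status.get_obs(); print(o['time'],o['position'],o['wrist_force'],o['ft_torque'],w2b(o['position']))
plan((np.array(c)+c2)/2,(a+a2)/2,(0,-.165),0,2)
```

```text
can 1534 [ 0.5625 -0.0707] [0.141 0.101] yaw 4.2 z 0.169 bay [-0.0358 -0.2569] byaw -1.8
can 940 [ 0.5617 -0.072 ] [0.139 0.098] yaw 4.2 z 0.171 bay [-0.0367 -0.2581] byaw -1.8
jar 263 (0.7379254102706909, 0.022743916139006615) 0.03390452638268471 0.05512034308220426 bay [ 0.14838639 -0.18226515]
12.725 [ 0.56545201 -0.12229327  0.01493229] [ 0.16837384 -4.91628736 -2.4552167 ] [-1.02236602 -0.0875339   0.16947838] [-0.03830269 -0.30847943]
off [-0.00042042 -0.05104751  0.        ]
head 93.75449129095594
d [40.6 17.1 23.5] a [ 0.5 -0.1 -0.8]
d [81.3 34.2 47. ] a [ 0.9 -0.1 -1.6]
```

Request:
jog_arm:
  increments:
    - {"dx": 5, "dy": 2, "dz": 3, "ax": 0, "ay": 0, "az": 0}
    - {"dx": 12, "dy": 5, "dz": 7, "ax": 0.1, "ay": 0, "az": -0.2}
    - {"dx": 20, "dy": 8.5, "dz": 11.5, "ax": 0.2, "ay": 0, "az": -0.4}
    - {"dx": 29, "dy": 12, "dz": 17, "ax": 0.3, "ay": 0, "az": -0.6}
    - {"dx": 38, "dy": 16, "dz": 22, "ax": 0.4, "ay": 0, "az": -0.8}
    - {"dx": 48, "dy": 20, "dz": 28, "ax": 0.5, "ay": 0, "az": -1}
    - {"dx": 58, "dy": 24.5, "dz": 33.5, "ax": 0.6, "ay": 0, "az": -1.2}
    - {"dx": 67, "dy": 28, "dz": 39, "ax": 0.7, "ay": 0, "az": -1.4}
    - {"dx": 75, "dy": 31.5, "dz": 43.5, "ax": 0.8, "ay": 0, "az": -1.5}
    - {"dx": 81, "dy": 34, "dz": 47, "ax": 0.9, "ay": 0, "az": -1.6}
    - {"dx": 81, "dy": 34, "dz": 47, "ax": 0.9, "ay": 0, "az": -1.6}

```text
time: 14.1
position: [0.5933, -0.0268, 0.015]
ee_rot: [-0.192, 0.649, 0.715, 0.174]
wrist_force: [0.1, -5.6, -3.4]
grip_width: 0.0853
```

Run:
```python
from h import *
c,a=can(snap('scene','s11'));c2,a2=can(snap('top','t11'));jar(dict(np.load('s11.npz')))
o=status.get_obs(); print(o['time'],o['position'],o['wrist_force'],o['ft_torque'],w2b(o['position']))
plan((np.array(c)+c2)/2,(a+a2)/2,(0,-.0),0,4)
```

```text
can 1592 [0.5886 0.0244] [0.141 0.101] yaw 5.6 z 0.169 bay [ 0.    -0.165] byaw -0.4
can 958 [0.5881 0.0236] [0.141 0.099] yaw 6.1 z 0.17 bay [-0.0005 -0.1658] byaw 0.1
jar 448 (0.7373260855674744, 0.022067038342356682) 0.03364001214504242 0.055112506314634435 bay [ 0.1477196  -0.18287568]
14.2 [ 0.59333003 -0.02687613  0.01498391] [-0.5752968  -5.54982623 -2.88433468] [-1.1261522  -0.13580527  0.16009475] [-0.00060359 -0.21649904]
off [-0.00016015 -0.05113857  0.        ]
head 95.54144741034206
d [35.8 -0.2 20.7] a [ 0.  -0.1 -0. ]
d [71.5 -0.4 41.4] a [ 0.  -0.1 -0.1]
d [107.3  -0.7  62.2] a [ 0.1 -0.1 -0.1]
d [143.1  -0.9  82.9] a [ 0.1 -0.1 -0.2]
```

View pics/t11.png

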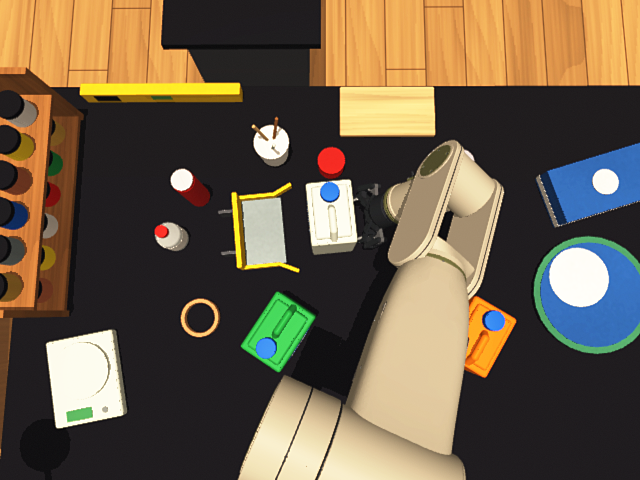

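Lined up at bay (0, -0.165) with yaw ≈ 0. The red jar in the top view (331,162) is clear of the lane. I'll push straight in, stopping short to look.

Request:
jog_arm:
  increments:
    - {"dx": 6, "dy": 0, "dz": 3, "ax": 0, "ay": 0, "az": 0}
    - {"dx": 14, "dy": 0, "dz": 7, "ax": 0, "ay": 0, "az": 0}
    - {"dx": 23, "dy": 0, "dz": 12, "ax": 0, "ay": 0, "az": 0}
    - {"dx": 33, "dy": 0, "dz": 17, "ax": 0, "ay": 0, "az": 0}
    - {"dx": 43, "dy": 0, "dz": 23, "ax": 0, "ay": 0, "az": 0}
    - {"dx": 53, "dy": 0, "dz": 29, "ax": 0, "ay": 0, "az": 0}
    - {"dx": 63, "dy": 0, "dz": 34, "ax": 0, "ay": 0, "az": 0}
    - {"dx": 73, "dy": 0, "dz": 40, "ax": 0, "ay": 0, "az": 0}
    - {"dx": 83, "dy": 0, "dz": 46, "ax": 0, "ay": 0, "az": 0}
    - {"dx": 91, "dy": -0.5, "dz": 51, "ax": 0, "ay": 0, "az": 0}
    - {"dx": 97, "dy": -0.5, "dz": 54, "ax": 0, "ay": 0, "az": 0}
    - {"dx": 97, "dy": -0.5, "dz": 54, "ax": 0, "ay": 0, "az": 0}

```text
time: 15.7
position: [0.5818, 0.0835, 0.0165]
ee_rot: [-0.192, 0.649, 0.715, 0.174]
wrist_force: [0.1, -5.8, -4.3]
grip_width: 0.0856
```

Run:
```python
from h import *
c,a=can(snap('scene','s12'));c2,a2=can(snap('top','t12'));jar(dict(np.load('s12.npz')))
o=status.get_obs(); print(o['time'],o['position'],o['wrist_force'],o['ft_torque'],w2b(o['position']))
plan((np.array(c)+c2)/2,(a+a2)/2,(0,-.0),0,2,.018)
```

```text
can 1755 [0.5773 0.1341] [0.141 0.1  ] yaw 5.6 z 0.169 bay [ 0.0003 -0.0547] byaw -0.4
can 933 [0.5766 0.134 ] [0.139 0.099] yaw 5.7 z 0.17 bay [-0.0004 -0.0548] byaw -0.3
jar 766 (0.7379077672958374, 0.02260841242969036) 0.0335591621696949 0.055290517600814715 bay [ 0.14835468 -0.18239807]
15.8 [0.58188039 0.08347329 0.01664133] [-0.32062564 -5.45560992 -4.15286377] [-1.31985415 -0.13064145 -0.02261902] [-0.00045585 -0.10555731]
off [-8.12628739e-05 -5.08005795e-02  0.00000000e+00]
head 95.57787344845366
d [24.4 -0.  12.5] a [ 0.1 -0.1 -0.2]
d [48.1 -0.1 26.3] a [ 0.2 -0.1 -0.4]
```

View pics/s12.png

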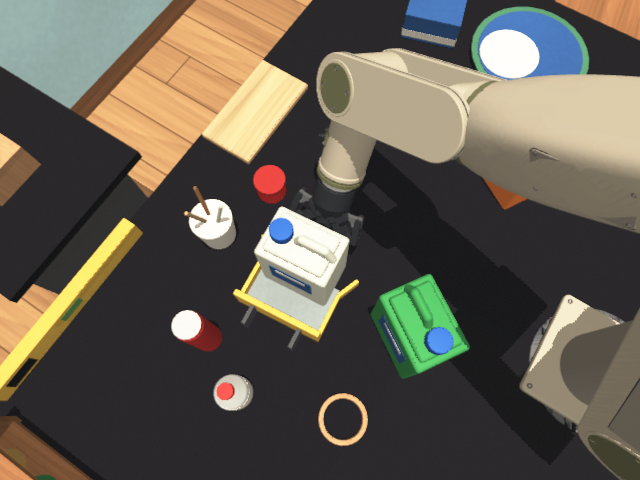

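Request:
jog_arm:
  increments:
    - {"dx": 5, "dy": 0, "dz": 2, "ax": 0, "ay": 0, "az": 0}
    - {"dx": 11, "dy": 0, "dz": 5, "ax": 0, "ay": 0, "az": 0}
    - {"dx": 18, "dy": 0, "dz": 9, "ax": 0, "ay": 0, "az": -0.1}
    - {"dx": 25, "dy": 0, "dz": 13, "ax": 0.1, "ay": 0, "az": -0.2}
    - {"dx": 31, "dy": 0, "dz": 16.5, "ax": 0.1, "ay": 0, "az": -0.3}
    - {"dx": 36, "dy": 0, "dz": 19.5, "ax": 0.2, "ay": 0, "az": -0.4}
    - {"dx": 40, "dy": 0, "dz": 22, "ax": 0.2, "ay": 0, "az": -0.4}
    - {"dx": 43, "dy": 0, "dz": 23.5, "ax": 0.2, "ay": 0, "az": -0.4}
    - {"dx": 43, "dy": 0, "dz": 23.5, "ax": 0.2, "ay": 0, "az": -0.4}

```text
time: 16.92
position: [0.5771, 0.1319, 0.0175]
ee_rot: [-0.193, 0.646, 0.718, 0.173]
wrist_force: [1.1, -8.0, -5.8]
grip_width: 0.0854
```

Request:
jog_arm:
  increments:
    - {"dx": 0.9, "dy": 0, "dz": 0.5, "ax": 0, "ay": 0, "az": 0}
    - {"dx": 1.7, "dy": 0, "dz": 1, "ax": 0, "ay": 0, "az": 0}
    - {"dx": 2.6, "dy": 0, "dz": 1.5, "ax": 0, "ay": 0, "az": 0}
    - {"dx": 3.5, "dy": 0, "dz": 2, "ax": 0, "ay": 0, "az": 0}
    - {"dx": 3.5, "dy": 0, "dz": 2, "ax": 0, "ay": 0, "az": 0}

```text
time: 17.55
position: [0.5767, 0.1356, 0.0175]
ee_rot: [-0.192, 0.647, 0.718, 0.173]
wrist_force: [0.8, -8.1, -6.3]
grip_width: 0.0855
```

Run:
```python
from h import *
c,a=can(snap('scene','s13'));c2,a2=can(snap('top','t13'))
o=status.get_obs(); print(o['time'],o['position'],o['wrist_force'],o['ft_torque'],w2b(o['position']))
```

```text
can 1780 [0.5716 0.1863] [0.14 0.1 ] yaw 6.1 z 0.169 bay [ 0.0001 -0.0022] byaw 0.1
can 916 [0.5711 0.1861] [0.14  0.099] yaw 6.0 z 0.171 bay [-0.0005 -0.0024] byaw 0.0
17.65 [0.57671273 0.13560958 0.01751921] [ 0.83725609 -7.81783357 -6.00361077] [-1.83000314 -0.1621277  -0.06363789] [-0.00014547 -0.05316647]
```

About 2 mm remain. I'll creep in until the force rises.

Request:
jog_arm:
  increments:
    - {"dx": 0.9, "dy": 0, "dz": 0.5, "ax": 0, "ay": 0, "az": 0}
    - {"dx": 1.7, "dy": 0, "dz": 1, "ax": 0, "ay": 0, "az": 0}
    - {"dx": 1.7, "dy": 0, "dz": 1, "ax": 0, "ay": 0, "az": 0}

```text
time: 18.02
position: [0.5765, 0.1375, 0.0175]
ee_rot: [-0.192, 0.647, 0.718, 0.173]
wrist_force: [0.7, -7.4, -6.5]
grip_width: 0.0854
```

Request:
jog_arm:
  increments:
    - {"dx": 0.4, "dy": 0, "dz": 0.3, "ax": 0, "ay": 0, "az": 0}
    - {"dx": 0.9, "dy": 0, "dz": 0.5, "ax": 0, "ay": 0, "az": 0}
    - {"dx": 0.9, "dy": 0, "dz": 0.5, "ax": 0, "ay": 0, "az": 0}

```text
time: 18.4
position: [0.5764, 0.1383, 0.0174]
ee_rot: [-0.192, 0.647, 0.718, 0.173]
wrist_force: [0.4, -10.1, -5.7]
grip_width: 0.0853
```

Request:
jog_arm:
  increments:
    - {"dx": 0.4, "dy": 0, "dz": 0.3, "ax": 0, "ay": 0, "az": 0}
    - {"dx": 0.9, "dy": 0, "dz": 0.5, "ax": 0, "ay": 0, "az": 0}
    - {"dx": 0.9, "dy": 0, "dz": 0.5, "ax": 0, "ay": 0, "az": 0}

```text
time: 18.77
position: [0.5764, 0.1384, 0.0174]
ee_rot: [-0.192, 0.647, 0.718, 0.173]
wrist_force: [-0.9, -14.4, -5.6]
grip_width: 0.0855
```

Run:
```python
from h import *
c,a=can(snap('scene','s14'));c2,a2=can(snap('top','t14'))
o=status.get_obs(); print(o['time'],o['position'],o['wrist_force'],o['ft_torque'],w2b(o['position']))
```

```text
can 1826 [0.5713 0.1892] [0.14 0.1 ] yaw 5.9 z 0.169 bay [0.     0.0007] byaw -0.1
can 912 [0.5708 0.1881] [0.14 0.1 ] yaw 5.9 z 0.17 bay [-0.0005 -0.0003] byaw -0.1
18.875 [0.57640017 0.1384058  0.01734647] [ -0.10686646 -14.37386061  -4.72715515] [-2.58556662 -0.04149423  0.09877553] [-0.00016404 -0.05035289]
```

The TCP has stopped while the force rises, so the canister is at the stop. One more small nudge, then back off horizontally.

Request:
jog_arm:
  increments:
    - {"dx": 0.9, "dy": 0, "dz": 0.5, "ax": 0, "ay": 0, "az": 0}
    - {"dx": 1.7, "dy": 0, "dz": 1, "ax": 0, "ay": 0, "az": 0}
    - {"dx": 1.7, "dy": 0, "dz": 1, "ax": 0, "ay": 0, "az": 0}

```text
time: 19.25
position: [0.5764, 0.1386, 0.0173]
ee_rot: [-0.191, 0.647, 0.718, 0.172]
wrist_force: [-1.5, -24.5, -2.4]
grip_width: 0.0857
```

Request:
jog_arm:
  increments:
    - {"dx": -3, "dy": 0, "dz": -2, "ax": 0, "ay": 0, "az": 0}
    - {"dx": -10, "dy": 0, "dz": -6, "ax": 0, "ay": 0, "az": 0}
    - {"dx": -25, "dy": 0, "dz": -15, "ax": 0, "ay": 0, "az": 0}
    - {"dx": -45, "dy": 0, "dz": -28, "ax": 0, "ay": 0, "az": 0}
    - {"dx": -60, "dy": 0, "dz": -45, "ax": 0, "ay": 0, "az": 0}
    - {"dx": -65, "dy": 0, "dz": -80, "ax": 0, "ay": 0, "az": 0}
    - {"dx": -65, "dy": 0, "dz": -120, "ax": 0, "ay": 0, "az": 0}
    - {"dx": -65, "dy": 0, "dz": -160, "ax": 0, "ay": 0, "az": 0}
    - {"dx": -65, "dy": 0, "dz": -200, "ax": 0, "ay": 0, "az": 0}
    - {"dx": -65, "dy": 0, "dz": -200, "ax": 0, "ay": 0, "az": 0}

```text
time: 20.5
position: [0.5952, -0.0165, 0.1631]
ee_rot: [-0.189, 0.647, 0.718, 0.176]
wrist_force: [-0.2, 1.2, 0.1]
grip_width: 0.0855
```

Run:
```python
from h import *
s=snap('scene','s15');t=snap('top','t15');can(s);can(t);jar(s);jar(t)
o=status.get_obs(); print(o['time'],o['position'],o['wrist_force'])
# face gap and bystander change
W=cloud(t);Z=W[...,2]; W0=cloud(dict(np.load('top0.npz')))
hsv=cv2.cvtColor(t['frame'],cv2.COLOR_RGB2HSV)
m=(hsv[...,0]>22)&(hsv[...,0]<34)&(hsv[...,1]>150)&(Z>.06)&(Z<.08)&(W[...,1]>.1)&(W[...,1]<.35)&(W[...,0]>.4)&(W[...,0]<.72)
print('stop y range',w2b(W[m]).min(0),w2b(W[m]).max(0))
d=np.abs(t['frame'].astype(int)-np.load('top0.npz')['frame']).sum(-1)
for n,(x0,y0,x1,y1) in dict(cup=(250,115,295,168),spray=(165,163,213,210),hard=(150,218,190,252),tape=(175,295,222,340),greenC=(238,288,318,374),greenjar=(442,145,478,182),bay=(215,180,232,270)).items(): print(n,(d[y0:y1,x0:x1]>60).sum())
a=cv2.imread('pics/s15.png');b=cv2.imread('pics/t15.png');cv2.imwrite('pics/m15.png',cv2.resize(np.hstack([a,b]),(800,300)))
```

```text
can 1843 [0.5715 0.1889] [0.141 0.1  ] yaw 5.5 z 0.169 bay [0.0002 0.0004] byaw -0.5
can 914 [0.5711 0.1883] [0.141 0.099] yaw 5.4 z 0.17 bay [-0.0002 -0.0002] byaw -0.6
jar 704 (0.7372543811798096, 0.022113481536507607) 0.03392095863819122 0.05503478274141155 bay [ 0.14765314 -0.18282199]
jar 596 (0.7375811338424683, 0.021773792803287506) 0.03395053744316101 0.056647233080946324 bay [ 0.14794259 -0.18319397]
20.6 [ 0.59292739 -0.01416926  0.15913377] [ 0.73168141  0.11113886 -0.82005381]
stop y range [-0.08844125  0.05088486] [-0.06007497  0.06096048]
cup 0
spray 0
hard 0
tape 0
greenC 0
greenjar 1128
bay 55
```

View pics/s15.png

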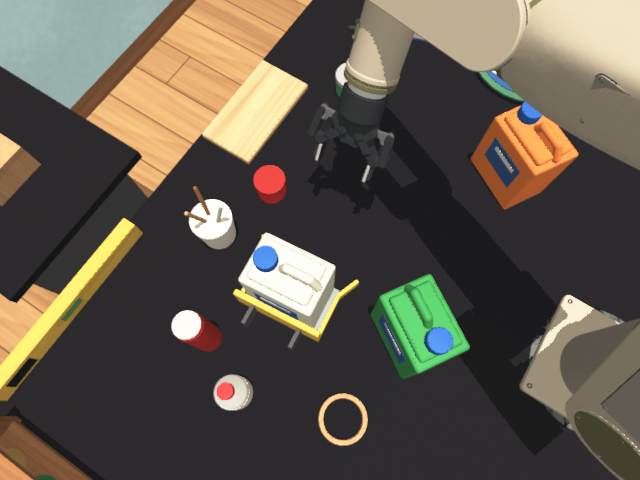

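View pics/t15.png

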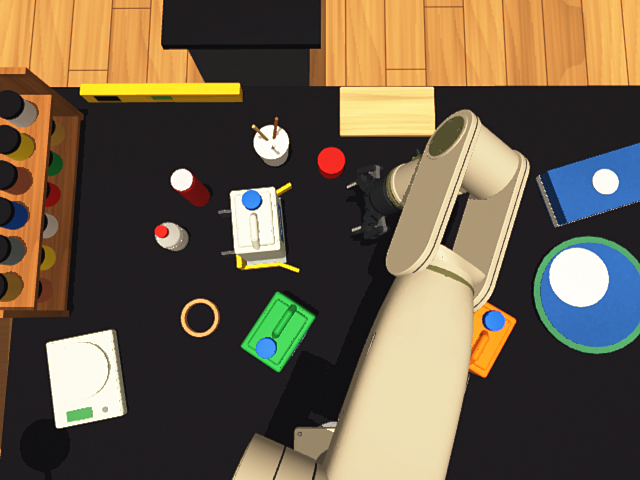

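The canister is home at bay (0, 0), yaw about -0.5°, against the stop face at y ≈ 0.051. The arm hides the green jar in the top view, so I'll lift clear and check it.

Request:
jog_arm:
  increments:
    - {"dx": 20, "dy": 0, "dz": -50, "ax": 0, "ay": 0, "az": 0}
    - {"dx": 40, "dy": 40, "dz": -100, "ax": 0, "ay": 0, "az": 0}
    - {"dx": 40, "dy": 0, "dz": -130, "ax": 0, "ay": 0, "az": 0}
    - {"dx": 40, "dy": -60, "dz": -150, "ax": 0, "ay": 0, "az": 0}
    - {"dx": 40, "dy": -120, "dz": -150, "ax": 0, "ay": 0, "az": 0}
    - {"dx": 40, "dy": -120, "dz": -150, "ax": 0, "ay": 0, "az": 0}

```text
time: 21.35
position: [0.4736, -0.0655, 0.3064]
ee_rot: [-0.195, 0.647, 0.717, 0.174]
wrist_force: [0.4, -0.1, -0.4]
grip_width: 0.0854
```

Run:
```python
from h import *
s=snap('scene','s16');t=snap('top','t16');can(s);can(t);jar(s)
o=status.get_obs(); print(o['time'],o['position'],o['wrist_force'],o['joint_vel'].round(3))
for n,v,b in(('scene0',s,(330,60,370,105)),('top0',t,(442,145,478,182)),('scene0',s,(470,95,575,210))):
    d=np.abs(v['frame'].astype(int)-np.load(n+'.npz')['frame']).sum(-1); x0,y0,x1,y1=b; print((d[y0:y1,x0:x1]>60).sum())
```

```text
can 1822 [0.5712 0.1891] [0.14 0.1 ] yaw 6.0 z 0.169 bay [-0.0001  0.0006] byaw -0.0
can 940 [0.5706 0.1884] [0.14  0.099] yaw 5.7 z 0.171 bay [-0.0007 -0.0001] byaw -0.3
jar 764 (0.7368710041046143, 0.022260919213294983) 0.0340394526720047 0.05522009409102324 bay [ 0.14728727 -0.18263529]
21.45 [ 0.47698803 -0.0657761   0.30763626] [-0.08363373 -0.40310034  0.49578465] [ 0.018  0.034 -0.053  0.002 -0.     0.002]
0
0
443
```

View pics/s16.png

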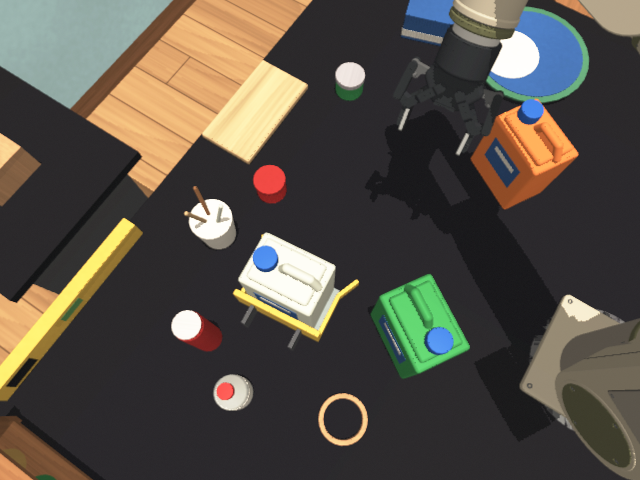

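The green jar has not moved. The pixel differences by the orange can come from the gripper overlapping it in the picture. The robot is touching nothing, so I'll hand in.

```bash
python3 -c "
from h import *
print(r.close_job())"
```

```text
the job is handed in; nothing more can be done
None
```

The job is done and handed in at about 21.5 s. The red jar is out of the lane, and the white canister stands squarely against the bay's end stop.

- **Red jar:** I slid it sideways with the fingertips, away from the robot. It stands at bay x ≈ 0.148, past the 0.11 limit.
- **Canister:** I pushed it low on its back face with the tool leaned back 30°, diagonally into line and then straight in. The last push was held until the force rose to about 25 N with no further movement. It stands upright at bay (0.000, 0.000) to within about 1 mm.
- **Bystanders:** The pictures show no change at the stick cup, spray can, hardener bottle, tape roll, green jar or green canister. The orange canister looks unmoved by eye, but its image comparison wasn't clean because the gripper overlapped it in the picture.
- **Disagreements:** The canister's angle relative to the bay read between 0° and -0.6° across the final pictures, which I take as measurement scatter. The first move call was refused for missing keys and moved nothing.

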